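Lock the soil mill's rotor for cleaning

TASK

Lock the rotor of the bench soil mill so that it can be cleaned: push the peg on the slotted disc round until the slot lines up with the lock bar, then push the bar by its upright tab right through the slot until it is fully home in the keeper on the far side. Leave the loose tins, tools, jar, block and box on and around the mill where they are.

Things in the scene. Friction and masses are not known exactly. Their poses are not given: they have to be found in the camera images.
- mill: fixed grey bench mill: drum 264 mm across on a bed plate, steel lid with its top 110 mm above the bench. Origin at bench height on the rotor's upright axis; y axis: the way the lock bar slides home (guide, disc, keeper, motor in that order), z up. Feed hopper (rim 185 mm high, 112 mm across) centred at x +103, y +130 mm; blue motor (140 mm across, 184 mm high) at y +235 mm
- rotor_disc (a joint): steel disc on the rotor's upright shaft, angle in rad, anticlockwise from above, turns without end. 0: slot square to the bar (blocking it), peg towards the keeper; +1.571 or -1.571: slot in line with the bar, peg on the mill's -x or +x side. Starts between -1.1 and 1.1. Light friction (about 3 N at the peg); stays where it is left
- turning_peg (a point): centre of the top of the upright round peg on the disc, 190 mm above the bench: 14 mm across, 42 mm tall, 33 mm from the rotor's axis. The disc is 90 mm across, its top 148 mm above the bench, with one slot right across, 18 mm wide, 14 mm deep, wider at both mouths. x axis here: along the slot; y axis: from the rotor's axis to the peg
- lock_bar (a joint): travel of the lock bar along the mill's y, in m. 0: drawn back; 0.124: fully home, the tab's front against the guide's bridge and the nose through the disc and under the keeper. Starts between 0 and 0.010; the nose meets the disc's rim at about 0.015 and stops there if the slot is not in line. About 3 N of friction; stays where it is left
- bar_tab (a point): centre of the top of the bar's upright push tab, 190 mm above the bench: 26 mm wide, 12 mm thick along the bar, free from 153 mm up. The flat steel bar is 14 mm wide, 10 mm thick, its top 146 mm above the bench; its nose is 136 mm ahead of the tab's centre (mill's +y), tapered over 12 mm to 6 mm wide
- keeper (a point): top centre of the fixed keeper, a steel bridge on the lid beyond the disc, 44 mm wide, 18 mm along the bar, 153 mm above the bench, 60 mm from the rotor's axis (mill's +y); the bar's nose ends under it
- guide_bridge (a point): top centre of the fixed bridge, 16 mm along the bar, at the front end of the bar's guide, 153 mm above the bench, 58 mm from the rotor's axis (mill's -y). The guide is 40 mm wide and runs from here 159 mm back (mill's -y), its lips 151 mm above the bench, the tab standing up between them
- sample_tin: loose round aluminium tin, 55 mm across, 36 mm tall, standing on the mill's lid; origin under its centre
- spanner: loose steel spanner 130 mm long lying on the mill's lid; origin at its middle, underside
- brush: loose wooden-handled cleaning brush 130 mm long lying on the mill's lid beside the bar's guide; origin at its middle, underside
- jar: loose jar, 56 mm across, 75 mm tall, standing on the mill's bed plate (18 mm above the bench) at its far right corner; origin under its centre
- wood_block: loose wooden block 90 x 45 x 55 mm on the bench beyond the outer end of the bar's guide; origin under its centre
- card_box: loose cardboard box 100 x 75 x 60 mm on the bench behind the mill; origin under its centre
- tall_tin: loose round aluminium tin, 79 mm across, 60 mm tall, on the bench behind the mill; origin under its centre

How it is judged:
By the outcome, as a careful person would: the job done as asked, in the order asked, and still so for the second after the job is handed in, with the robot touching nothing.
It also fails if it takes over 51 s, if anything falls off the work surface, if the arm or the gripper's body presses on something with over 40 N, if the wrist force passes 120 N, or if a joint passes its speed limit or range.

ROBOT

A 6-joint arm with a two-finger parallel gripper is mounted at the origin on the work surface. World frame = base frame: x ahead of the robot, y to its left, z up, the work surface at z = 0. Lengths are in m, angles in rad, forces in N, time in s.
With the tool pointing down it reaches from about 0.275 to 0.75 m from the base axis. Payload 10.2 kg.
Tool frame: the origin (TCP) lies between the finger pads; the fingertips stand 22 mm ahead of it and the grasp point (between the pads) lies 3 mm ahead of it; z points along the fingers, y is the line along which they close (so a half turn about z gives the same grasp; the last joint's range is limited). The gripper opens to 88 mm and grips with 3 to 60 N. Pads are 18 mm wide; open, the fingers measure 123 mm over their backs; the gripper's body (75 mm by 187 mm) begins 45 mm behind the grasp point.
Start: joints at [0.964, 0.313, 1.498, -0, 1.331, -0.223], TCP at [0.197, 0.487, 0.261] pointing down, gripper open.
Joint ranges: [-2.94, 2.94], [-0.97, 2.17], [0.19, 2.56], [-1.23, 4.37], [0.02, 3.11], [-2.88, 2.88]. Speed limits (rad/s): [2.39, 2.39, 3.01, 3.14, 3.14, 3.14].

INTERFACE

Orientations are given as a rotation vector (axis times angle).
In Python, from plant import ctrl, read_camera, camera_model, finish_job gives the robot as it stands. The module is installed in compiled form; this text tells all that it offers.
- The arm moves only by the tool step_arm, never from a script. Its argument "commands" is one flat list of numbers, 7 for each row, row after row: the turn, a rotation vector about the tool's x, y, z in rad, then the shift along the tool's x, y, z in cm, then the opening, from 0 (shut) to 1 (fully open). In form: [rx, ry, rz, x, y, z, jaw, rx, ry, rz, x, y, z, jaw, ...]. A call has 1 to 8 rows; each row is the pose to reach, as a shift and turn from the pose commanded when the call began, along the tool's axes at that moment; what a row does not reach only later rows make up. A row lasts 1/8 s, in which the tool goes at most 62.5 mm and 10.7 degrees, less where a joint would pass 70% of its speed; a pose out of reach is approached as far as the arm can. A call with a gripper value outside its range is refused whole. The fingers move at their own pace and stop on an object; "newtons" is the grip in N (left out, the last holds). Time passes only in rows, so rows that repeat a pose let the fingers close. It gives the time, the measured TCP pose, the force, the opening and the grip force at its end, in the units of the state.
- ctrl.sense(): the state, without advancing time (a new reading comes with each control period).
- read_camera(name): name is "scene" or "side" or "wrist"; returns the picture (400x640x3 uint8, red, green, blue); there is no depth.
- camera_model(name): a dict with "vfov" (degrees; the focal length in pixels is half the picture's height over the tangent of half this angle, whatever the lens; pixels are square), "cx", "cy" (the principal point, pixels), "k1" (the pictures are not rectified: a ray, as slopes to the right and down, at radius r is drawn at 1 + k1 r^2 times it, then the intrinsics apply), "view" (4x4, takes a point from world to camera coordinates). Camera axes: x right, y down, z forward; pixel columns grow to the right and rows downward; lengths in m; the calibration is good to about 2 mm. A picture is of the moment at which its call begins: read the wrist's pose just before it. camera_model takes no time and is no camera call; for the wrist camera it gives the pose at the moment of the call.
- finish_job(): hands the job in; it is judged then, once.
The state is a dict: "t": time; "joint_positions": joint angles; "dq": joint speeds; "effort": joint torques, N m; "position": TCP position; "tcp_rot": TCP orientation; "force": force on the tool from outside, world axes, zero at the start; "moment": the same for the moment, N m; "gripper_width": opening from 0.0 (shut) to 1.0 (fully open); "finger_force": force on a finger pad.
Only numpy, scipy, OpenCV 4.12 (cv2) and the standard library are available. Lean on these libraries where they do the work, as an engineer would, in place of code of your own. Each camera call takes 0.05 s, during which the arm holds its last target. There are 200 camera calls.

## Working session

There is one attempt and no reset: what is moved stays moved. The work goes in short steps, Python scripts to look and compute and a tool call to move; the robot and the scene stay as the last step left them, time stands still between calls to the robot, and variables do not carry over. Pictures are saved under pics/ and viewed, at most 10 in all, crops included, and the job is handed in when it is done.

Besides the shell and the picture viewer there is one more tool, called after "Emit:" as a command line: name --argument value ..., lists and objects as JSON in quotes. step_arm: Moves the arm, as the interface text tells. Its arguments: {"type":"object","properties":{"commands":{"type":"array"},"newtons":{"type":"number"}},"required":["commands"]}

```bash
mkdir -p pics; cat > h.py <<'E'
import numpy as np, cv2
from plant import ctrl, read_camera, camera_model, finish_job
def ray(m,u,v):
    f=200/np.tan(np.radians(m["vfov"])/2)
    K=np.array([[f,0,m["cx"]],[0,f,m["cy"]],[0,0,1.]])
    p=cv2.undistortPoints(np.array([[[u,v]]],float),K,np.array([m["k1"],0,0,0.]))[0,0] if 0 else None
    d=np.array([(u-m["cx"])/f,(v-m["cy"])/f]); s=d.copy()
    for _ in range(30): s=d/(1+m["k1"]*(s@s))
    V=np.array(m["view"]); R=V[:3,:3]
    return -R.T@V[:3,3], R.T@np.array([s[0],s[1],1])
def onz(m,u,v,z):
    o,d=ray(m,u,v); return o+d*(z-o[2])/d[2]
def proj(m,P):
    f=200/np.tan(np.radians(m["vfov"])/2); V=np.array(m["view"])
    c=V[:3,:3]@np.array(P)+V[:3,3]; s=c[:2]/c[2]; s=s*(1+m["k1"]*(s@s))
    return s*f+[m["cx"],m["cy"]]
E
python3 - <<'E'
from h import *
for n in("scene","side","wrist"):
    m=camera_model(n); im=read_camera(n); cv2.imwrite(f"pics/{n}0.png",im[:,:,::-1])
    V=np.array(m["view"]);print(n,m["vfov"],m["cx"],m["cy"],m["k1"],(-V[:3,:3].T@V[:3,3]).round(3),V[2,:3].round(2))
print(ctrl.sense())
E
```

```text
scene 56.87102249987621 317.1772850010981 196.69396795679364 -0.03261317507696756 [ 1.318 -0.32   0.603] [-0.79  0.31 -0.52]
side 57.34951872546255 320.26782985344965 201.01078916264146 -0.05293903536704151 [0.43  0.689 0.595] [ 0.21 -0.83 -0.52]
wrist 68.09802650817547 326.74554544133423 202.16520282355773 0.0027142120250555255 [0.136 0.511 0.385] [ 0.24 -0.1  -0.97]
{'t': 0.15, 'joint_positions': array([ 9.63591379e-01,  3.13273353e-01,  1.49821875e+00, -2.34999120e-05,
        1.33098540e+00, -2.23404512e-01]), 'dq': array([ 3.74521576e-04, -1.20981920e-03, -3.78743760e-03, -4.67567533e-05,
        7.16287471e-04, -1.17278176e-03]), 'effort': array([ 2.00878116e-03, -4.02303421e+01, -2.52317137e+01,  6.94334437e-02,
        3.44101747e-02, -3.05407241e-05]), 'position': array([0.19651443, 0.48667027, 0.26033365]), 'tcp_rot': array([-5.99106143e-01, -3.08359575e+00,  1.28609243e-03]), 'force': array([ 0.0914869 , -0.98377153,  0.43117386]), 'moment': array([-0.02422395, -0.00243279, -0.02918938]), 'finger_force': 0.0, 'gripper_width': 1.0013049023994038}
```

View pics/scene0.png

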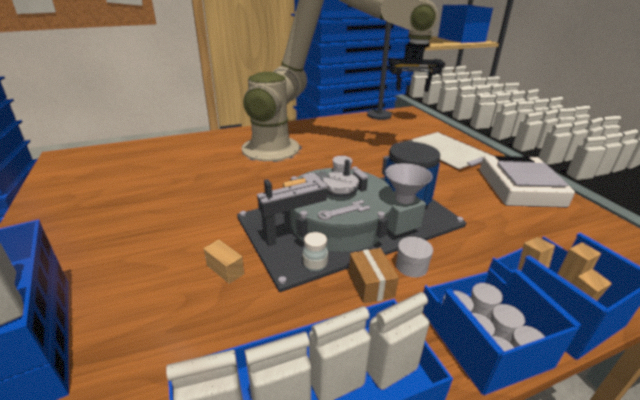

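View pics/side0.png

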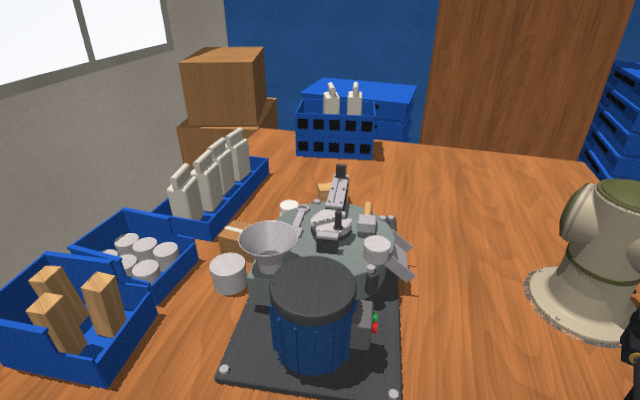

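View pics/wrist0.png

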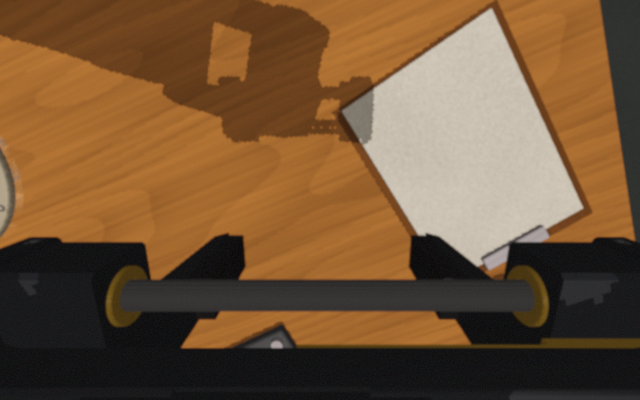

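The scene view shows the mill at about (340,200), with the black tab near (268,187) and the peg near (347,167). In the side view the tab is near (341,171) and the peg near (338,215). The wrist view shows only bench and paper. I'll zoom in next.

```bash
python3 - <<'E'
import cv2,numpy as np
a=cv2.imread("pics/scene0.png")[145:235,235:395]; b=cv2.imread("pics/side0.png")[155:265,265:425]
a=cv2.resize(a,None,fx=5,fy=5,interpolation=2)[:,:800]; cv2.imwrite("pics/za.png",a)
b=cv2.resize(b,None,fx=5,fy=5,interpolation=2); cv2.imwrite("pics/zb.png",b)
E
```

```text
(no output)
```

View pics/za.png

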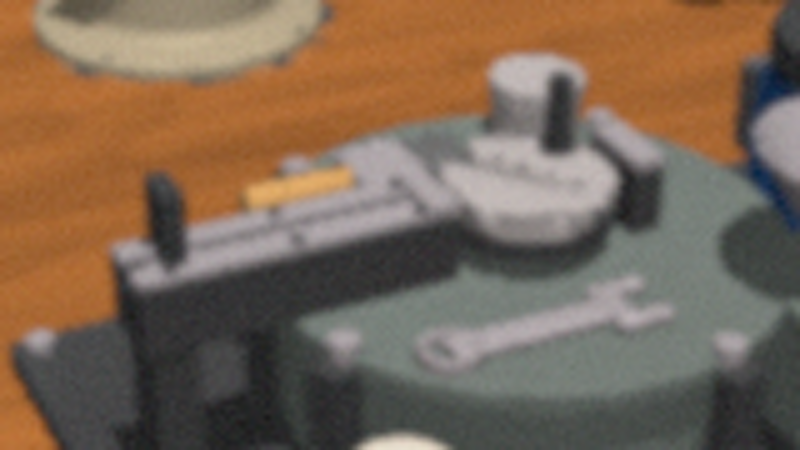

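View pics/zb.png

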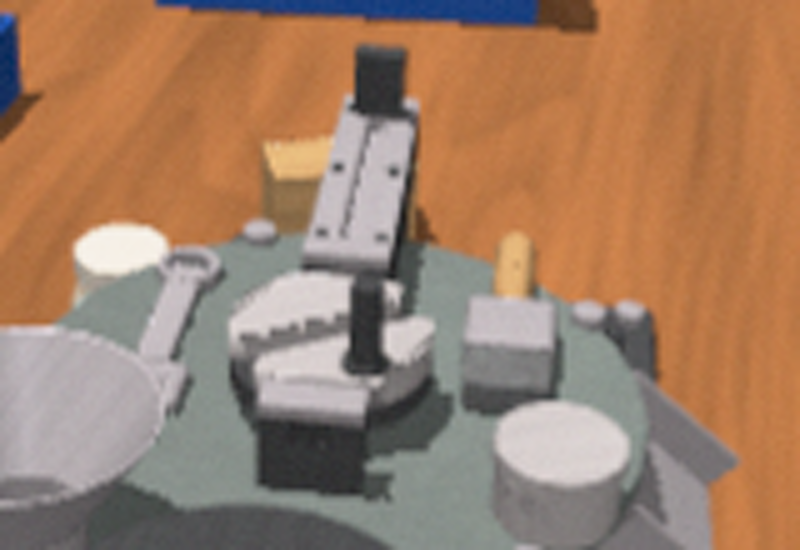

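```bash
python3 - <<'E'
from h import *
S=camera_model("scene");D=camera_model("side")
P={}
for n,a,b,z in(("tab",(163,178),(381,51),.19),("peg",(563,78),(368,281),.19),("keep",(627,140),(314,397),.153)):
    p=onz(S,235+a[0]/5,145+a[1]/5,z);q=onz(D,265+b[0]/5,155+b[1]/5,z);P[n]=(p+q)/2;print(n,p.round(4),q.round(4))
# disc ellipse centre
p=onz(S,235+532/5,145+187/5,.148);q=onz(D,265+332/5,155+335/5,.148);print("disc",p,q)
d=P["keep"]-P["tab"];print(d, np.hypot(*d[:2]), np.degrees(np.arctan2(d[1],d[0])))
u=d[:2]/np.hypot(*d[:2]);ax=P["keep"][:2]-.06*u;print("axis",ax)
r=P["peg"][:2]-ax;x=np.array([u[1],-u[0]]);print(np.hypot(*r),"angle",np.degrees(np.arctan2(-(r@x),r@u)),"u",u)
from scipy.spatial.transform import Rotation as R
s=ctrl.sense();print(R.from_rotvec(s["tcp_rot"]).as_matrix().round(3))
for n in("scene","side"):
  m=camera_model(n);print([proj(m,[*(ax+u*k),.153]).round(1) for k in(.06,-.058)])
E
```

```text
tab [ 0.5902 -0.1548  0.19  ] [ 0.5868 -0.1468  0.19  ]
peg [0.5581 0.0621 0.19  ] [0.548 0.068 0.19 ]
keep [0.5677 0.0966 0.153 ] [0.5618 0.1025 0.153 ]
disc [0.58826666 0.03329365 0.148     ] [0.56621346 0.05002208 0.148     ]
[-0.02376964  0.25032216 -0.037     ] 0.251448169572211 95.42432609139249
axis [0.57042213 0.03977613]
0.030701885773827257 angle 29.074191237766396 u [-0.09453099  0.99552192]
[[-0.927  0.374 -0.   ]
 [ 0.374  0.927 -0.001]
 [ 0.    -0.001 -1.   ]]
[array([360.9, 172.3]), array([320.6, 181.8])]
[array([326.7, 233.3]), array([334. , 203.5])]
```

Emit:
step_arm --commands '[0,0,0.14,-5,-3,-2,0,0,0,0.28,-10,-6.3,-4,0,0,0,0.42,-15,-9.4,-6,0,0,0,0.56,-20,-12.6,-6,0,0,0,0.7,-25,-15.7,-6,0,0,0,0.84,-30,-18.9,-6,0,0,0,0.98,-35,-22,-6,0,0,0,1.09,-40,-25.2,-6,0]'

```text
t: 1.15
position: [0.4739, 0.1016, 0.3207]
tcp_rot: [-2.116, -2.322, -0.0]
force: [0.3, 0.2, 0.0]
gripper_width: 0.116
finger_force: 0.0
```

Emit:
step_arm --commands '[0,0,0,-5,3,0,0,0,0,0,-10,6,0,0,0,0,0,-15.1,9,0,0,0,0,0,-15.1,9,0,0,0,0,0,-15.1,9,0,0]'

```text
t: 1.78
position: [0.5771, -0.0378, 0.3204]
tcp_rot: [-2.111, -2.326, 0.0]
force: [-0.0, 0.6, 0.3]
gripper_width: 0.005
finger_force: 0.0
```

```bash
python3 - <<'E'
from h import *
from scipy.spatial.transform import Rotation as R
import pickle
s=ctrl.sense(); m=camera_model("wrist"); im=read_camera("wrist"); cv2.imwrite("pics/w1.png",im[:,:,::-1]); pickle.dump(m,open("w1.pkl","wb"))
print(s["t"],s["position"],R.from_rotvec(s["tcp_rot"]).as_matrix().round(3))
ax=np.array([.5704,.0398]);u=np.array([-.0945,.9955])
for k,z in((.06,.153),(0,.148),(-.058,.153),(-.19,.19)): print(k,proj(m,[*(ax+k*u),z]).round(1))
E
```

```text
1.775 [ 0.57706589 -0.03782205  0.32043945] [[-0.097  0.995 -0.001]
 [ 0.995  0.097  0.   ]
 [ 0.001 -0.001 -1.   ]]
0.06 [327.4  39.1]
0 [327.1 110. ]
-0.058 [326.9 170.9]
-0.19 [326.5 309.9]
```

View pics/w1.png

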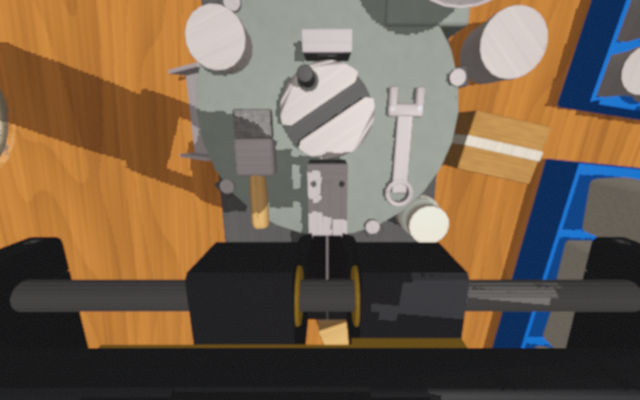

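The wrist view shows the keeper top at (327,41), the disc centre at about (327,107), the peg top at about (306,75) and the guide end at (327,235). My mill estimate fits these to within 2–3 px.

```bash
python3 - <<'E'
from h import *
import pickle
m=pickle.load(open("w1.pkl","rb"))
ax=np.array([.5704,.0398]);u=np.array([-.0945,.9955]);x=np.array([u[1],-u[0]])
for n,p,z in(("peg",(306,75),.19),("keep",(327,41),.153),("disc",(327,107.5),.148),("guide front",(327.5,160),.153),("back",(327,235),.151)):
    P=onz(m,*p,z);r=P[:2]-ax;print(n,P.round(4),"mill x,y",(r@x).round(4),(r@u).round(4))
print("tcp",((np.array([.57707,-.03782])-ax)@x),((np.array([.57707,-.03782])-ax)@u))
E
```

```text
peg [0.5511 0.0629 0.19  ] mill x,y -0.0171 0.0248
keep [0.5645 0.0979 0.153 ] mill x,y -0.0003 0.0584
disc [0.57  0.042 0.148] mill x,y -0.0001 0.0023
guide front [ 0.5754 -0.0071  0.153 ] mill x,y 0.0005 -0.0472
back [ 0.5826 -0.0861  0.151 ] mill x,y 0.0003 -0.1265
tcp -0.0006951050000000453 -0.077901025
```

Emit:
step_arm --commands '[0,0,0,5,-1.3,0,0,0,0,0,10,-2.6,0,0,0,0,0,13.4,-2.6,2,0,0,0,0,13.4,-2.6,7,0,0,0,0,13.4,-2.6,11,0,0,0,0,13.4,-2.6,13.4,0,0,0,0,13.4,-2.6,13.4,0]'

```text
t: 2.7
position: [0.5373, 0.0936, 0.186]
tcp_rot: [-2.108, -2.327, 0.002]
force: [0.8, 0.3, 1.4]
gripper_width: 0.004
finger_force: 0.0
```

Emit:
step_arm --commands '[0,0,0,-0.7,0,0,0,0,0,0,-1.3,0,0,0,0,0,0,-1.9,0,0,0,0,0,0,-2.5,0,0,0,0,0,0,-3.1,0,0,0,0,0,0,-3.6,0,0,0,0,0,0,-3.9,0,0,0,0,0,0,-3.9,0,0,0]'

```text
t: 3.7
position: [0.541, 0.0541, 0.1868]
tcp_rot: [-2.109, -2.324, 0.002]
force: [-4.8, 3.3, -1.4]
gripper_width: 0.004
finger_force: 2.2
```

```bash
python3 - <<'E'
from h import *
s=ctrl.sense();ax=np.array([.5704,.0398]);u=np.array([-.0945,.9955]);x=np.array([u[1],-u[0]]);r=s["position"][:2]-ax
print(s["t"],s["position"],r@x,r@u,s["force"],s["tcp_rot"])
a=[cv2.resize(read_camera(n)[150:260,o:o+133],(798,660),interpolation=2)[:,:,::-1] for n,o in(("scene",262),("side",265))]
cv2.imwrite("pics/c2.png",cv2.resize(np.hstack(a),(800,330)))
E
```

```text
3.7 [0.54099607 0.0540585  0.18680656] -0.027924180686062512 0.016973008815487585 [-4.75772504  3.33268982 -1.35175245] [-2.10919315e+00 -2.32381864e+00  2.11118271e-03]
```

View pics/c2.png

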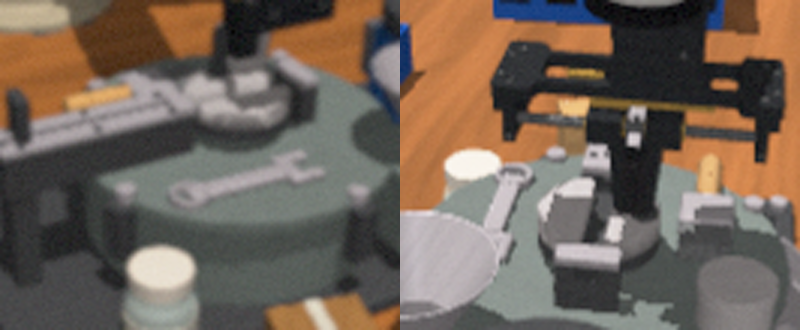

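The disc has turned and the slot looks about in line. I'll retreat and check from above.

Emit:
step_arm --commands '[0,0,0,1.5,0,0,0,0,0,0,1.5,0,-4,0,0,0,0,1.5,0,-9,0,0,0,0,-3,1.4,-13.4,0,0,0,0,-7,2.8,-13.4,0,0,0,0,-9.7,2.8,-13.4,0,0,0,0,-9.7,2.8,-13.4,0,0,0,0,-9.7,2.8,-13.4,0]'

```text
t: 4.8
position: [0.5795, -0.0389, 0.3211]
tcp_rot: [2.11, 2.327, 0.001]
force: [0.0, -0.1, 0.4]
gripper_width: 0.002
finger_force: 0.0
```

```bash
python3 - <<'E'
from h import *
s=ctrl.sense(); m=camera_model("wrist"); im=read_camera("wrist")
ax=np.array([.5704,.0398]);u=np.array([-.0945,.9955]);x=np.array([u[1],-u[0]]);r=s["position"][:2]-ax
print(s["t"],s["position"],r@x,r@u,proj(m,[*ax,.148]))
cv2.imwrite("pics/w3.png",cv2.resize(im[10:190,220:440],(733,600),interpolation=2)[:,:,::-1])
E
```

```text
4.8 [ 0.57948962 -0.03892664  0.32110175] 0.0016090453929150977 -0.07923133648833475 [324.5170535  108.43366766]
```

View pics/w3.png

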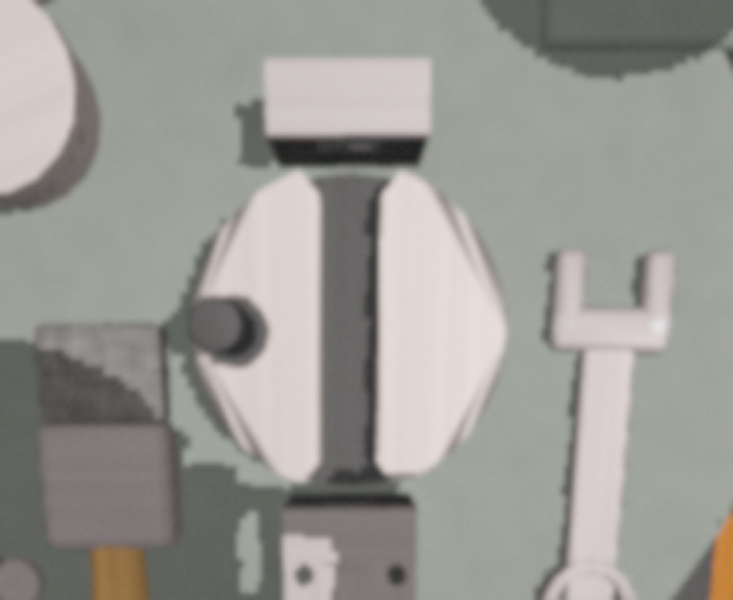

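The slot is in line with the bar, running from about (350,180) to (350,480) in the crop, with the peg at the left at (222,325). Next I'll go behind the tab.

Emit:
step_arm --commands '[0,0,0,-5,-0.2,0,0,0,0,0,-10,-0.2,0,0,0,0,0,-15,-0.2,0,0,0,0,0,-15,-0.2,3,0,0,0,0,-15,-0.2,8,0,0,0,0,-15,-0.2,12,0,0,0,0,-15,-0.2,13.5,0,0,0,0,-15,-0.2,13.5,0]'

```text
t: 5.85
position: [0.5923, -0.1889, 0.1861]
tcp_rot: [-2.11, -2.327, -0.0]
force: [0.1, 0.3, 1.4]
gripper_width: 0.003
finger_force: 0.0
```

Emit:
step_arm --commands '[0,0,0,1,0,0,0,0,0,0,2,0,0,0,0,0,0,3,0,0,0,0,0,0,4,0,0,0,0,0,0,5,0,0,0,0,0,0,6,0,0,0,0,0,0,7,0,0,0,0,0,0,8,0,0,0]'

```text
t: 6.85
position: [0.5842, -0.1092, 0.1857]
tcp_rot: [-2.111, -2.326, 0.0]
force: [0.1, -3.2, 3.5]
gripper_width: 0.008
finger_force: 1.8
```

Emit:
step_arm --commands '[0,0,0,1,0,0,0,0,0,0,2,0,0,0,0,0,0,3,0,0,0,0,0,0,4,0,0,0,0,0,0,4.8,0,0,0,0,0,0,5.4,0,0,0,0,0,0,5.8,0,0,0,0,0,0,6,0,0,0]'

```text
t: 7.85
position: [0.5783, -0.05, 0.1855]
tcp_rot: [-2.111, -2.326, 0.0]
force: [-2.6, -3.4, -0.4]
gripper_width: 0.002
finger_force: 1.6
```

Emit:
step_arm --commands '[0,0,0,0.2,0,0,0,0,0,0,0.3,0,0,0,0,0,0,0.4,0,0,0]'

```text
t: 8.22
position: [0.5783, -0.0486, 0.1857]
tcp_rot: [2.11, 2.323, -0.005]
force: [-1.1, -19.0, -1.6]
gripper_width: 0.007
finger_force: 9.3
```

It stopped hard at the expected place, with 19 N at the tab. I'll back off and look.

Emit:
step_arm --commands '[0,0,0,-1.5,0,0,0,0,0,0,-2,0,-2,0,0,0,0,-2,0,-8,0,0,0,0,0,0,-13.5,0,0,0,0,0,0,-13.5,0,0,0,0,0,0,-13.5,0]'

```text
t: 8.98
position: [0.578, -0.0461, 0.3197]
tcp_rot: [-2.11, -2.326, 0.0]
force: [0.4, -0.2, -0.6]
gripper_width: 0.001
finger_force: 0.0
```

```bash
python3 - <<'E'
from h import *
s=ctrl.sense(); print(s["t"],s["position"],s["force"])
w=read_camera("wrist")[10:230,200:480];d=read_camera("side")[155:265,265:405]
cv2.imwrite("pics/e.png",np.hstack([cv2.resize(i,(400,314),interpolation=2) for i in(w,d)])[:,:,::-1])
E
```

```text
8.975 [ 0.57800664 -0.04612333  0.31966835] [ 0.37103682 -0.21251175 -0.55010121]
```

View pics/e.png

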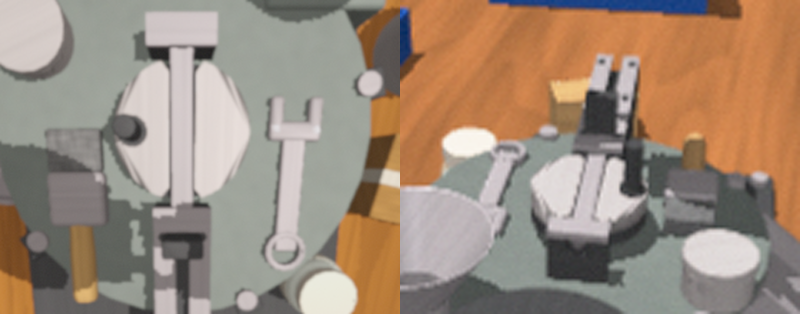

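The bar runs through the slot and under the keeper at (182,45), and the tab is against the bridge at (182,240). The loose items are in their places, so I'm handing in.

```bash
python3 -c "
from plant import finish_job
print(finish_job())"
```

```text
the job is handed in; nothing more can be done
None
```

The rotor is locked: the slot was turned into line, the bar was pushed through until it stopped hard (19 N) under the keeper, the loose items look undisturbed, and the job was handed in at about 9 s of the 51 s allowed.

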